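# Turn the latch and flip open the key cabinet's door

### The arm

A 6-joint arm with a two-finger parallel gripper is mounted at the origin on the work surface. World frame = base frame: x ahead of the robot, y to its left, z up, the work surface at z = 0. Lengths are in m, angles in rad, forces in N, time in s.
With the tool pointing down it reaches from about 0.35 to 0.85 m from the base axis. Payload 8.1 kg.
Tool frame: the origin (TCP) lies midway between the tips of the shut fingers; the grasp point (between the pads) lies 19 mm behind it (robot.tcp_to_grasp is the distance from the TCP to the grasp point, in m); z points along the fingers, y is the direction in which the jaws open and shut (so a half turn about z gives the same grasp; the last joint's range is limited). The gripper opens to 93 mm and grips with 3 to 60 N. Pads are 15 mm wide; open, the fingers measure 128 mm over their backs; the gripper's body (75 mm by 188 mm) begins 65 mm behind the grasp point.
Start: joints at [-1.26, 0.13, 1.488, -0, 1.523, -0.085], TCP at [0.231, -0.554, 0.219] pointing down, gripper open.
Joint ranges: [-2.96, 2.96], [-0.89, 2.26], [0.02, 2.5], [-1.34, 4.48], [0, 2.73], [-2.66, 2.66]. Speed limits (rad/s): [2.39, 2.39, 2.79, 3.14, 3.14, 3.14].

### API

Orientations are given as a rotation vector (axis times angle).
In Python, from plant import robot gives the robot as it stands.
- The arm moves only by the tool send_rows, never from a script. Its argument "series" is a list of rows, each an object of numbers: "wx", "wy", "wz": the turn, a rotation vector about the world's x, y, z in rad; "dx", "dy", "dz": the shift along the world's x, y, z in cm; "fingers": the closure in counts, from 0 (fully open) to 255 (shut). In form: [{"wx": .., "wy": .., "wz": .., "dx": .., "dy": .., "dz": .., "fingers": ..}, ...]. A call has 1 to 20 rows; each row shifts and turns the pose as measured when the row begins; what a row does not reach is not made up. A row lasts 1/12 s, in which the tool goes at most 41.7 mm and 7.16 degrees, less where a joint would pass 70% of its speed; a pose out of reach is approached as far as the arm can. A call is refused whole if a number of a shift passes 4.17 or a number of a turn 0.125, either way. A call with a gripper value outside its range is refused whole. The fingers move at their own pace and stop on an object; "newtons" is the grip in N (left out, the last holds). Time passes only in rows, so rows that do not move let the fingers close. It gives the time, the measured TCP pose, the force and the opening at its end, in the units of the state.
- robot.read_state(): the state, without advancing time (a new reading comes with each control period).
- robot.read_camera(name): name is "scene" or "top" or "wrist"; returns the picture (480x640x3 uint8, red, green, blue); there is no depth.
- robot.camera_info(name): a dict with "intrinsics" (3x3 intrinsics, pixels), "extrinsics" (4x4, takes a point from world to camera coordinates); the wrist camera has in their place "tool_from_camera" (4x4, takes a point from camera to tool coordinates, whose origin is the TCP and whose axes are the flange's). Camera axes: x right, y up, looking along -z (the intrinsics and any distortion apply to the point x, -y, -z); pixel columns grow to the right and rows downward; lengths in m; the calibration is good to about 2 mm. The wrist camera is an equidistant fisheye: a pixel r from the principal point sees the ray r / f radians off the axis. A picture is of the moment at which its call begins: read the wrist's pose just before it. camera_info takes no time and is no camera call.
- robot.close_job(): hands the job in, once; it reports no verdict.
The state is a dict: "t": time; "q": joint angles; "dq": joint speeds; "joint_torque": joint torques, N m; "tool_pos": TCP position; "orientation": TCP orientation; "force": force on the tool from outside, world axes, zero at the start; "wrist_torque": the same for the moment, N m; "opening": finger opening in m.
Only numpy, scipy, OpenCV 4.12 (cv2) and the standard library are available. Lean on these libraries where they do the work, as an engineer would, in place of code of your own. Each camera call takes 0.05 s, during which the arm holds its last target.

### The job

The small wooden key cabinet lies on its back on the shelf, its door facing up. With gentle fingertip pushes and no gripping, turn the wooden latch fully clear of the door, then lift the door by its overhanging edge and flip it over past upright so that it rests open on its hinge stops by its own weight. Do not lift or shift the cabinet, and leave the torch, mirror, jar and rooster where they are.

Things in the scene. Friction and masses are not known exactly. Their poses are not given: they have to be found in the camera images.
- cabinet: Loose wooden key cabinet on its back, 2 kg, 150 mm (x) by 240 mm (y), face frame top 84 mm high. Origin: centre of its underside. Its x points to the hinge side, away from the robot, turned up to 0.4 rad; z up. Opening side's outer face: x = -75 mm. Frame rails, 34 mm wide, lie at y = -120..-86 and 86..120 mm, flush with the door between them.
- door (a joint): Angle of the door, rad: 0 = shut (flat), grows as its free edge rises, 1.57 = upright, 1.98 = on its hinge stops. Free hinge: below about 1.67 it falls shut, above it falls open onto the stops and stays. About 1.3 N at the free edge lifts it. The latch physically blocks it while turned over it.
- door_hinge (a point): Middle of the door's hinge axis, at cabinet x = +55 mm, y = 0, 85 mm above the shelf. The axis runs along the cabinet's y. The point turns with the door.
- door_edge (a point): Middle of the lower corner line of the door's free edge; turns with the door. Shut: cabinet x = -93 mm, y = 0, 71 mm above the shelf. The door is 13 mm thick, 169 mm wide (y), 147 mm from hinge to free edge, and overhangs the opening side by 18 mm as a finger lip with free space under it.
- latch (a joint): Angle of the wooden turn button, rad: 0 = nose straight across the door, to the cabinet's -y; grows as the nose swings to the cabinet's +x (hinge side), negative to the opening side; turns 1.65 either way, stays where left. Starts within 0.3 of 0; clear of the door beyond about 1.25 either way. About 1 N at the nose turns it.
- latch_pivot (a point): Top centre of the turn button's pivot boss (17 mm across), on the +y rail at cabinet x = -45 mm, y = +103 mm, 101 mm above the shelf.
- latch_nose (a point): Rounded free end of the turn button at mid-thickness, 42 mm from the pivot axis. The button is a bar 14 mm wide and 14 mm thick; its underside is about 3 mm above the door's face (87 mm above the shelf), its top 101 mm above the shelf.
- torch: Bystander: grey plastic torch lying on its side, 158 mm long along its x, head 48 mm across towards +x; origin under its middle. On the cabinet's +y side.
- mirror: Bystander: folded round steel pocket mirror, 68 mm across, 12 mm high, lying flat; origin under its centre. On the cabinet's +y side.
- jar: Bystander: glass jar with steel screw lid, 72 mm across, 105 mm high; origin under its centre. On the cabinet's -y side.
- rooster: Bystander: ceramic rooster figurine, base 62 mm across, about 125 mm high; origin under its centre. On the cabinet's -y side.

How it is judged:
On the way, in this order (a step that is already met when the one before it is completed fails the run):
1. the latch is turned clear with the door still shut ((value of joint latch above 1.2 rad or value of joint latch below -1.2 rad) and value of joint door below 0.08 rad), for 0.2 s.
2. the door has been flipped past upright (value of joint door above 1.7 rad), for 0.1 s.
At the end, for the whole second after the job is handed in: The door rests still on its hinge stops (joint above 1.9 rad), the latch is clear of the door's place (beyond 1.2 rad either way), the cabinet lies flat within 30 mm of where it was, and torch, mirror, jar and rooster stand within 20 mm of where they were (value of joint door between 1.9 and 2.05 rad and velocity of joint door between -0.05 and 0.05 rad/s and (value of joint latch above 1.2 rad or value of joint latch below -1.2 rad) and distance of cabinet from where it was at the start of the episode below 0.03 m and angle between cabinet's own z axis and vertical below 0.03 rad and distance of each of torch, mirror, jar, rooster from where it was at the start of the episode below 0.02 m and angle between each of torch, mirror, jar, rooster's own z axis and vertical below 0.1 rad); the robot touches nothing.
It fails at once if the door or the latch is gripped between the fingers ((x of the grasp point in the frame of door_hinge between -0.15 and 0 m and y of the grasp point in the frame of door_hinge between -0.088 and 0.088 m and z of the grasp point in the frame of door_hinge between -0.0135 and -0.0015 m and contact force between the fingers and door above 0.5 N) or (x of the grasp point in the frame of latch_nose between -0.004 and 0.004 m and y of the grasp point in the frame of latch_nose between -0.004 and 0.045 m and z of the grasp point in the frame of latch_nose between -0.012 and 0.018 m and contact force between the fingers and latch above 0.5 N)).
It fails at once if the cabinet is lifted, tipped or shifted by more than 30 mm (distance of cabinet from where it was at the start of the episode above 0.03 m or height (world z) of cabinet above 0.012 m or angle between cabinet's own z axis and vertical above 0.08 rad).
It fails at once if the door is forced or squeezed with more than 25 N (contact force between the fingers and door above 25 N).
It fails at once if the torch, mirror, jar or rooster is moved by more than 20 mm or tipped (distance of any of torch, mirror, jar, rooster from where it was at the start of the episode above 0.02 m or angle between any of torch, mirror, jar, rooster's own z axis and vertical above 0.3 rad).
It also fails if it takes over 58 s, if anything falls off the work surface, if the arm or the gripper's body presses on something with over 40 N, if the wrist force passes 120 N, or if a joint passes its speed limit or range.

## Working session

There is one attempt and no reset: what is moved stays moved. The work goes in short steps, Python scripts to look and compute and a tool call to move; the robot and the scene stay as the last step left them, time stands still between calls to the robot, and variables do not carry over. Pictures are saved under pics/ and viewed, and the job is handed in when it is done.

Besides the shell and the picture viewer there is one more tool, called after "Call:" as name(argument=value, ...) on one line, values as JSON. send_rows: Moves the arm, as the interface text tells. Its arguments: {"type":"object","properties":{"series":{"type":"array","items":{"type":"object","properties":{"wx":{"type":"number"},"wy":{"type":"number"},"wz":{"type":"number"},"dx":{"type":"number"},"dy":{"type":"number"},"dz":{"type":"number"},"fingers":{"type":"number"}}}},"newtons":{"type":"number"}},"required":["series"]}

```bash
mkdir -p pics; cat > h.py <<'E'
import numpy as np, cv2
from plant import robot
def save(im,n): cv2.imwrite('pics/'+n, im[:,:,::-1])
E
python3 - <<'E'
from h import *
for n in ('scene','top'):
    im=robot.read_camera(n); np.save(n+'.npy',im); save(im,n+'0.png')
    i=robot.camera_info(n); print(n,{k:np.round(np.array(v),4).tolist() if not isinstance(v,str) else v for k,v in i.items()})
s=robot.read_state(); print(s)
E
```

```text
scene {'intrinsics': [[558.6044, 0.0, 331.7609], [0.0, 558.6044, 241.2009], [0.0, 0.0, 1.0]], 'extrinsics': [[0.217, 0.9762, 0.0011, -0.1819], [-0.8423, 0.1867, 0.5056, 0.447], [0.4933, -0.1107, 0.8628, -1.4375], [0.0, 0.0, 0.0, 1.0]]}
top {'intrinsics': [[436.4505, 0.0, 318.532], [0.0, 436.4505, 236.5679], [0.0, 0.0, 1.0]], 'extrinsics': [[0.0111, -0.9999, -0.0032, 0.0319], [0.9982, 0.0108, 0.0592, -0.5946], [-0.0591, -0.0038, 0.9982, -0.9418], [0.0, 0.0, 0.0, 1.0]]}
{'t': 0.1, 'q': array([-1.26041131e+00,  1.31094684e-01,  1.48913227e+00,  2.82793978e-05,
        1.52301765e+00, -8.53711578e-02]), 'dq': array([-0.00019487, -0.00343561, -0.00325632,  0.00024443, -0.00120605,
       -0.00078788]), 'joint_torque': array([ 2.27462151e-03, -5.61348367e+01, -4.93093228e+01,  7.71730207e-02,
        2.92422599e-02, -7.44130739e-05]), 'tool_pos': array([ 0.23119578, -0.55312275,  0.21770788]), 'orientation': array([-3.07867522e+00, -6.17277957e-01,  2.47109090e-04]), 'force': array([ 0.2933199 , -0.13404884, -0.01978464]), 'wrist_torque': array([0.00887721, 0.01546622, 0.015529  ]), 'opening': 0.09301859622245018}
```

View pics/scene0.png

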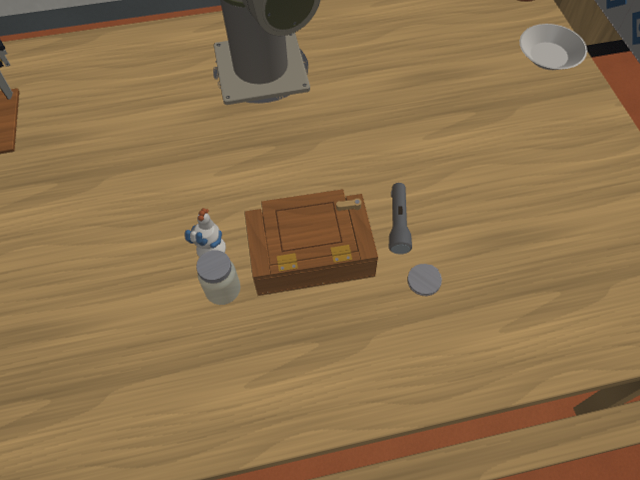

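View pics/top0.png

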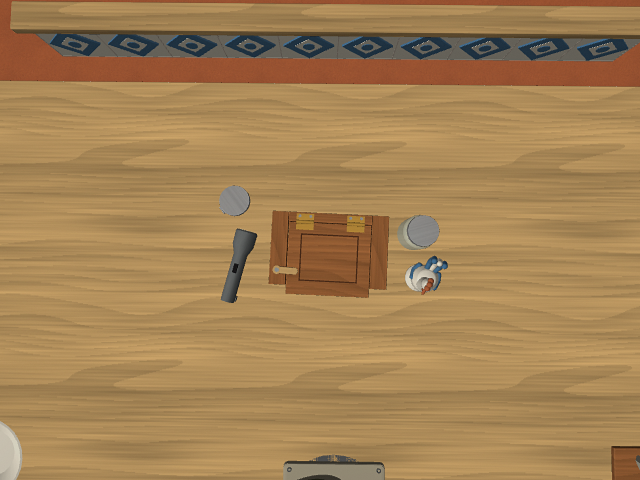

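The scene view shows the cabinet at about (312,242), with the latch at (348,204). In the top view the cabinet is at about (329,252), the latch pivot is near (276,270) and its nose near (296,271). I'll enlarge both.

```bash
python3 - <<'E'
from h import *
a=np.load('top.npy')[195:315,210:370]; save(cv2.resize(a,None,fx=5,fy=5,interpolation=cv2.INTER_CUBIC),'topc.png')
a=np.load('top.npy')[195:315,300:460]; save(cv2.resize(a,None,fx=5,fy=5,interpolation=cv2.INTER_CUBIC),'topd.png')
a=np.load('scene.npy')[180:300,235:395]; save(cv2.resize(a,None,fx=5,fy=5,interpolation=cv2.INTER_CUBIC),'scenec.png')
E
```

```text
(no output)
```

View pics/topc.png

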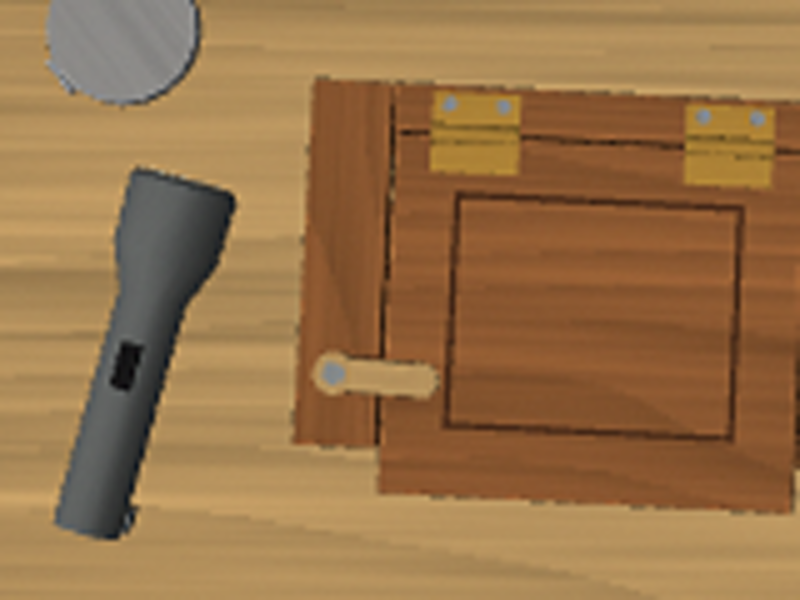

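View pics/topd.png

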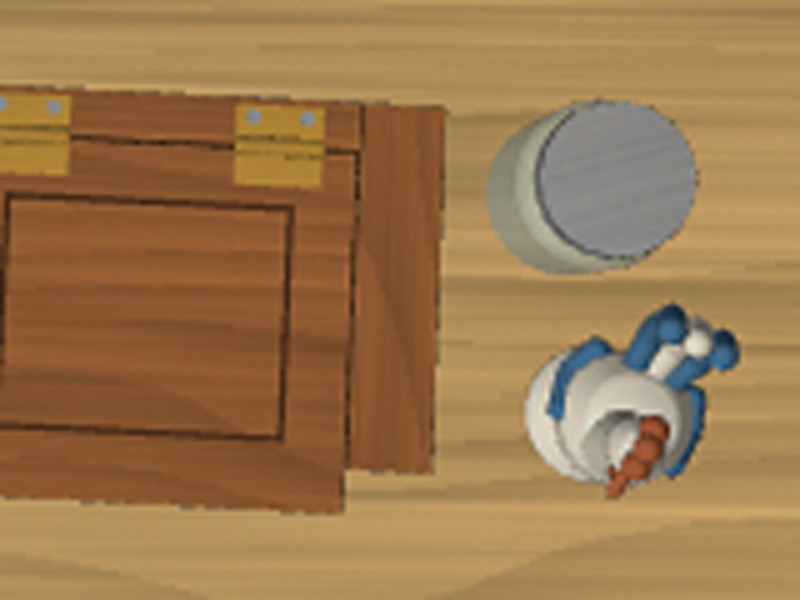

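View pics/scenec.png

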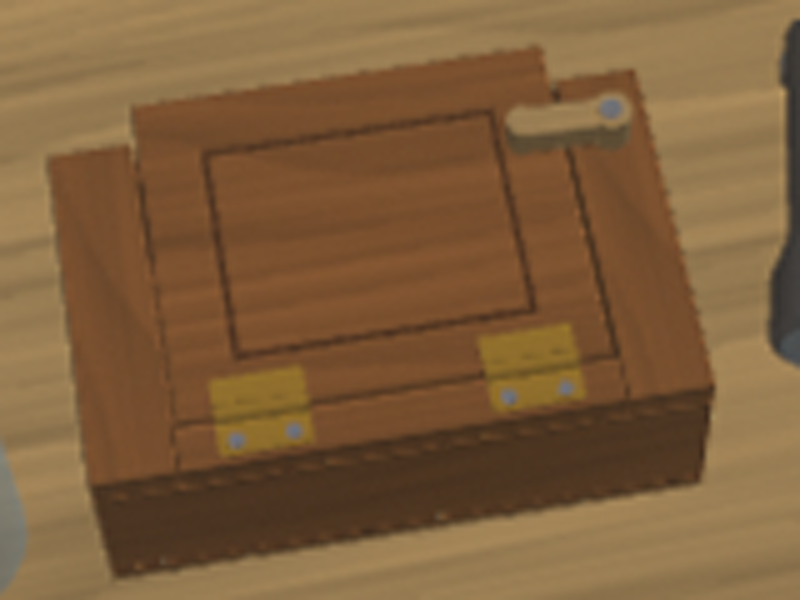

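```bash
cat >> h.py <<'E'
from scipy.optimize import least_squares
def proj(n,P):
    i=robot.camera_info(n);K=np.array(i['intrinsics']);E=np.array(i['extrinsics'])
    p=E[:3,:3]@P+E[:3,3]; q=np.array([p[0],-p[1],-p[2]]); u=K@q; return u[:2]/u[2]
def tri(a,b):
    f=lambda P: np.r_[proj('top',P)-a, proj('scene',P)-b]
    r=least_squares(f,[.5,0,.1]); return r.x, np.abs(r.fun).max()
E
python3 - <<'E'
from h import *
c=lambda u,o:(np.array(u)+.5)/5-.5+np.array(o)
D=dict(doorL=((379,493),0,(541,46)),doorR=((343,513),1,(133,106)),pivot=((333,373),0,(611,108)),nose=((437,380),0,(507,122)),
 fLo=((293,442),0,(634,70)),fLh=((316,78),0,(713,388)),fRo=((433,472),1,(50,157)),fRh=((445,105),1,(93,486)))
R={}
for k,(a,w,b) in D.items():
    P,e=tri(c(a,(210,195) if not w else (300,195)),c(b,(235,180))); R[k]=P; print(k,P.round(4),round(e,2))
# fit cabinet pose (x,y,yaw) to reprojections
M=dict(doorL=(-93,84.5,84),doorR=(-93,-84.5,84),pivot=(-45,103,101),fLo=(-75,120,84),fLh=(75,120,84),fRo=(-75,-120,84),fRh=(75,-120,84))
def W(p,m):
    m=np.array(m)/1000; C,S=np.cos(p[2]),np.sin(p[2]); return np.array([p[0]+C*m[0]-S*m[1],p[1]+S*m[0]+C*m[1],m[2]+p[3]])
def f(p):
    o=[]
    for k,m in M.items():
        a,w,b=D[k];X=W(p,m)
        o+=list(proj('top',X)-c(a,(210,195) if not w else (300,195)))+list(proj('scene',X)-c(b,(235,180)))
    return o
r=least_squares(f,[.55,0,0,0]);print(r.x.round(4),np.round(r.fun,1))
p=r.x; v=R['nose']-R['pivot']; C,S=np.cos(p[2]),np.sin(p[2]); vc=np.array([C*v[0]+S*v[1],-S*v[0]+C*v[1]]); print('latch',np.arctan2(vc[0],-vc[1]),np.hypot(*vc))
for k,m in dict(pivot=(-45,103,101),edge=(-93,0,71),hinge=(55,0,85)).items(): print(k,W(p,m).round(4))
print('jar lid', tri(np.array([(617+.5)/5-.5+300,(180+.5)/5-.5+195]),np.array([214.5,267])))
E
```

```text
doorL [0.474  0.1043 0.0798] 0.09
doorR [ 0.468  -0.0642  0.0808] 0.09
pivot [0.5229 0.1215 0.0991] 0.32
nose [0.5205 0.0798 0.0992] 0.33
fLo [0.4943 0.1391 0.0802] 0.38
fLh [0.6439 0.1325 0.0795] 0.31
fRo [ 0.485  -0.1006  0.0806] 0.19
fRh [ 0.6352 -0.1053  0.0817] 0.1
[ 0.5642  0.0165 -0.0378 -0.0036] [-0.  -0.2  0.2 -0.   0.  -0.1 -0.2  0.2  0.6 -0.1  0.1  0.6  0.3  0.3
  0.4 -0.3 -0.3  0.1  0.9 -0.5 -0.2  0.1 -0.2 -0.1  0.3  0.3 -0.6  0.1]
latch -0.01808618857170643 0.0417962113639318
pivot [0.5232 0.1211 0.0974]
edge [0.4713 0.02   0.0674]
hinge [0.6192 0.0144 0.0814]
jar lid (array([ 0.60440854, -0.17279109,  0.09167036]), np.float64(0.4389922276801599))
```

Call:
send_rows(series=[{"dx": 1.5, "dy": 3.7, "wz": -0.11, "fingers": 255}, {"dx": 1.5, "dy": 3.7, "wz": -0.11, "fingers": 255}, {"dx": 1.5, "dy": 3.7, "wz": -0.11, "fingers": 255}, {"dx": 1.5, "dy": 3.7, "wz": -0.1, "fingers": 255}, {"dx": 1.6, "dy": 3.7, "fingers": 255}, {"dx": 1.6, "dy": 3.7, "fingers": 255}, {"dx": 1.6, "dy": 3.7, "fingers": 255}, {"dx": 1.6, "dy": 3.7, "fingers": 255}, {"dx": 1.6, "dy": 3.7, "fingers": 255}, {"dx": 1.6, "dy": 3.7, "fingers": 255}, {"dx": 1.6, "dy": 3.7, "fingers": 255}, {"dx": 1.6, "dy": 3.7, "fingers": 255}, {"dx": 1.6, "dy": 3.7, "fingers": 255}, {"dx": 1.6, "dy": 3.7, "fingers": 255}, {"dx": 1.6, "dy": 3.7, "fingers": 255}, {"dx": 1.6, "dy": 3.7, "fingers": 255}], newtons=10)

```text
schema error: expected keys wx, wy, wz, dx, dy, dz, fingers
```

```bash
cat >> h.py <<'E'
from scipy.spatial.transform import Rotation as Ro
def st():
    s=robot.read_state(); R=Ro.from_rotvec(s['orientation']).as_matrix()
    print('t',round(s['t'],2),'p',s['tool_pos'].round(4),'x',R[:,0].round(3),'y',R[:,1].round(3),'z',R[:,2].round(3),'F',s['force'].round(2),'op',round(s['opening'],4),'q',s['q'].round(3)); return s
E
python3 -c "
from h import *
st()"
```

```text
t 0.1 p [ 0.2312 -0.5531  0.2177] x [0.923 0.386 0.   ] y [ 0.386 -0.923 -0.002] z [-0.     0.002 -1.   ] F [ 0.29 -0.13 -0.02] op 0.093 q [-1.26   0.131  1.489  0.     1.523 -0.085]
```

All keys are required in every row.

Call:
send_rows(series=[{"wx": 0, "wy": 0, "wz": -0.11, "dx": 1.5, "dy": 3.7, "dz": 0, "fingers": 255}, {"wx": 0, "wy": 0, "wz": -0.11, "dx": 1.5, "dy": 3.7, "dz": 0, "fingers": 255}, {"wx": 0, "wy": 0, "wz": -0.11, "dx": 1.5, "dy": 3.7, "dz": 0, "fingers": 255}, {"wx": 0, "wy": 0, "wz": -0.1, "dx": 1.5, "dy": 3.7, "dz": 0, "fingers": 255}, {"wx": 0, "wy": 0, "wz": 0, "dx": 1.6, "dy": 3.7, "dz": 0, "fingers": 255}, {"wx": 0, "wy": 0, "wz": 0, "dx": 1.6, "dy": 3.7, "dz": 0, "fingers": 255}, {"wx": 0, "wy": 0, "wz": 0, "dx": 1.6, "dy": 3.7, "dz": 0, "fingers": 255}, {"wx": 0, "wy": 0, "wz": 0, "dx": 1.6, "dy": 3.7, "dz": 0, "fingers": 255}, {"wx": 0, "wy": 0, "wz": 0, "dx": 1.6, "dy": 3.7, "dz": 0, "fingers": 255}, {"wx": 0, "wy": 0, "wz": 0, "dx": 1.6, "dy": 3.7, "dz": 0, "fingers": 255}, {"wx": 0, "wy": 0, "wz": 0, "dx": 1.6, "dy": 3.7, "dz": 0, "fingers": 255}, {"wx": 0, "wy": 0, "wz": 0, "dx": 1.6, "dy": 3.7, "dz": 0, "fingers": 255}, {"wx": 0, "wy": 0, "wz": 0, "dx": 1.6, "dy": 3.7, "dz": 0, "fingers": 255}, {"wx": 0, "wy": 0, "wz": 0, "dx": 1.6, "dy": 3.7, "dz": 0, "fingers": 255}, {"wx": 0, "wy": 0, "wz": 0, "dx": 1.6, "dy": 3.7, "dz": 0, "fingers": 255}, {"wx": 0, "wy": 0, "wz": 0, "dx": 1.6, "dy": 3.7, "dz": 0, "fingers": 255}], newtons=10)

```text
t: 1.43
tool_pos: [0.4779, 0.0586, 0.2079]
orientation: [-3.129, 0.106, 0.008]
force: [2.2, -0.5, -0.1]
opening: 0.0002
```

```bash
python3 -c "
from h import *
st()"
```

```text
t 1.43 p [0.4779 0.0586 0.2079] x [ 0.998 -0.068 -0.005] y [-0.068 -0.998 -0.011] z [-0.005  0.011 -1.   ] F [ 2.24 -0.45 -0.13] op 0.0002 q [ 0.007 -0.187  1.819  0.011  1.514  1.645]
```

Call:
send_rows(series=[{"wx": 0, "wy": 0, "wz": 0.03, "dx": 1.1, "dy": 1.1, "dz": -1, "fingers": 255}, {"wx": 0, "wy": 0, "wz": 0, "dx": 1.1, "dy": 1.1, "dz": -2, "fingers": 255}, {"wx": 0, "wy": 0, "wz": 0, "dx": 0, "dy": 0, "dz": -2, "fingers": 255}, {"wx": 0, "wy": 0, "wz": 0, "dx": 0, "dy": 0, "dz": 0, "fingers": 255}, {"wx": 0, "wy": 0, "wz": 0, "dx": 0, "dy": 0, "dz": 0, "fingers": 255}])

```text
t: 1.85
tool_pos: [0.5015, 0.0918, 0.1557]
orientation: [-3.128, 0.039, 0.008]
force: [0.9, 0.0, 1.7]
opening: 0.0004
```

```bash
python3 -c "
from h import *
st(); im=robot.read_camera('wrist'); np.save('w1.npy',im); save(im,'w1.png'); print(robot.camera_info('wrist'))"
```

```text
t 1.85 p [0.5015 0.0918 0.1557] x [ 1.    -0.025 -0.006] y [-0.025 -1.    -0.013] z [-0.005  0.014 -1.   ] F [0.86 0.01 1.66] op 0.0004 q [ 0.07  -0.073  1.812  0.014  1.407  1.664]
{'intrinsics': array([[371.64829954,   0.        , 321.81584816],
       [  0.        , 371.64829954, 241.22609278],
       [  0.        ,   0.        ,   1.        ]]), 'tool_from_camera': array([[-3.95595774e-04,  9.54556684e-01,  2.98029161e-01,
         8.25474898e-02],
       [ 9.99999286e-01,  4.16186712e-05,  1.19407145e-03,
        -9.36663031e-04],
       [ 1.12740530e-03,  2.98029421e-01, -9.54556019e-01,
        -1.67100557e-01],
       [ 0.00000000e+00,  0.00000000e+00,  0.00000000e+00,
         1.00000000e+00]])}
```

View pics/w1.png

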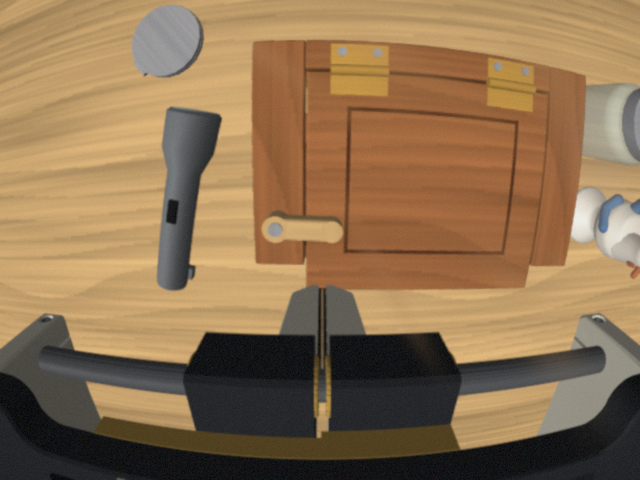

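The wrist view shows the latch pivot at (274,230), its nose end at (343,231), and the fingertips at about (323,290). I'll check this against the triangulated points.

```bash
cat >> h.py <<'E'
def wray(px,s):
    i=robot.camera_info('wrist');K=i['intrinsics'];T=i['tool_from_camera']
    d=np.array([px[0]-K[0,2],px[1]-K[1,2]]);r=np.hypot(*d);a=r/K[0,0]
    v=np.array([np.sin(a)*d[0]/r,-np.sin(a)*d[1]/r,-np.cos(a)])
    R=Ro.from_rotvec(s['orientation']).as_matrix()
    return s['tool_pos']+R@T[:3,3], R@T[:3,:3]@v
def atz(px,s,z):
    o,d=wray(px,s); return o+d*(z-o[2])/d[2]
E
python3 -c "
from h import *
s=robot.read_state()
for p,z in (((274,230),.101),((343,231),.101),((307,287),.084),((526,287),.084),((254,42),.084),((584,74),.084),((256,263),.084),((323,289),.156)): print(p,atz(p,s,z).round(4))"
```

```text
(274, 230) [0.5222 0.1227 0.101 ]
(343, 231) [0.5205 0.0798 0.101 ]
(307, 287) [0.4751 0.1048 0.084 ]
(526, 287) [ 0.4678 -0.065   0.084 ]
(254, 42) [0.6424 0.1331 0.084 ]
(584, 74) [ 0.6344 -0.1038  0.084 ]
(256, 263) [0.4938 0.1396 0.084 ]
(323, 289) [0.507  0.0919 0.156 ]
```

Call:
send_rows(series=[{"wx": 0, "wy": 0, "wz": 0, "dx": -0.3, "dy": -1.2, "dz": -2, "fingers": 255}, {"wx": 0, "wy": 0, "wz": 0, "dx": 0, "dy": 0, "dz": -2, "fingers": 255}, {"wx": 0, "wy": 0, "wz": 0, "dx": 0, "dy": 0, "dz": -1.5, "fingers": 255}, {"wx": 0, "wy": 0, "wz": 0, "dx": 0, "dy": 0, "dz": 0, "fingers": 255}])

```text
t: 2.23
tool_pos: [0.5005, 0.0769, 0.105]
orientation: [-3.128, 0.045, -0.003]
force: [0.0, -0.4, -1.0]
opening: 0.0003
```

Call:
send_rows(series=[{"wx": 0, "wy": 0, "wz": 0, "dx": 0, "dy": 0.2, "dz": -0.6, "fingers": 255}, {"wx": 0, "wy": 0, "wz": 0, "dx": 0, "dy": 0, "dz": -0.4, "fingers": 255}, {"wx": 0, "wy": 0, "wz": 0, "dx": 0, "dy": 0, "dz": 0, "fingers": 255}, {"wx": 0, "wy": 0, "wz": 0, "dx": 0, "dy": 0, "dz": 0, "fingers": 255}])

```text
t: 2.57
tool_pos: [0.5027, 0.0777, 0.0991]
orientation: [-3.128, 0.049, -0.011]
force: [-0.3, -0.7, 1.0]
opening: 0.0006
```

Call:
send_rows(series=[{"wx": 0, "wy": 0, "wz": 0, "dx": -0.2, "dy": 0, "dz": -0.4, "fingers": 255}, {"wx": 0, "wy": 0, "wz": 0, "dx": -0.1, "dy": 0, "dz": -0.2, "fingers": 255}, {"wx": 0, "wy": 0, "wz": 0, "dx": 0, "dy": 0, "dz": 0, "fingers": 255}])

```text
t: 2.82
tool_pos: [0.501, 0.0779, 0.0949]
orientation: [-3.127, 0.049, -0.017]
force: [1.2, 0.0, -0.8]
opening: 0.0006
```

Call:
send_rows(series=[{"wx": 0, "wy": 0, "wz": 0, "dx": 0.5, "dy": 0, "dz": -0.1, "fingers": 255}, {"wx": 0, "wy": 0, "wz": 0, "dx": 0.5, "dy": 0, "dz": 0, "fingers": 255}, {"wx": 0, "wy": 0, "wz": 0, "dx": 0.5, "dy": 0, "dz": 0, "fingers": 255}, {"wx": 0, "wy": 0, "wz": 0, "dx": 0.5, "dy": 0, "dz": 0, "fingers": 255}, {"wx": 0, "wy": 0, "wz": 0, "dx": 0.5, "dy": 0, "dz": 0, "fingers": 255}, {"wx": 0, "wy": 0, "wz": 0, "dx": 0, "dy": 0, "dz": 0, "fingers": 255}])

```text
t: 3.32
tool_pos: [0.5284, 0.078, 0.0939]
orientation: [-3.127, 0.048, -0.016]
force: [-0.8, -0.6, 0.2]
opening: 0.0002
```

```bash
python3 -c "
from h import *
st(); im=robot.read_camera('wrist'); save(im,'w2.png')"
```

```text
t 3.32 p [0.5284 0.078  0.0939] x [ 0.999 -0.031  0.01 ] y [-0.031 -0.999 -0.014] z [ 0.01   0.014 -1.   ] F [-0.78 -0.56  0.23] op 0.0002 q [0.041 0.037 1.82  0.014 1.273 1.639]
```

View pics/w2.png

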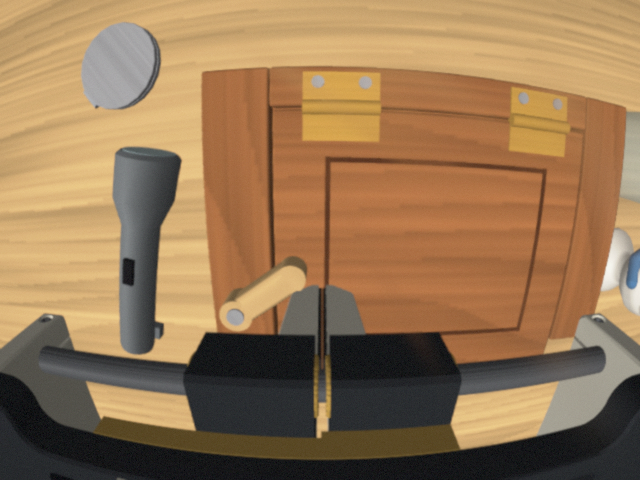

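The latch has swung to about 0.65 rad: pivot at (236,316), nose at (297,265). The finger's left corner is bearing on it.

Call:
send_rows(series=[{"wx": 0, "wy": 0, "wz": 0, "dx": 0.4, "dy": 0.2, "dz": 0, "fingers": 255}, {"wx": 0, "wy": 0, "wz": 0, "dx": 0.4, "dy": 0.3, "dz": 0, "fingers": 255}, {"wx": 0, "wy": 0, "wz": 0, "dx": 0.4, "dy": 0.4, "dz": 0, "fingers": 255}, {"wx": 0, "wy": 0, "wz": 0, "dx": 0.4, "dy": 0.4, "dz": 0, "fingers": 255}, {"wx": 0, "wy": 0, "wz": 0, "dx": 0.2, "dy": 0.4, "dz": 0, "fingers": 255}, {"wx": 0, "wy": 0, "wz": 0, "dx": 0, "dy": 0.3, "dz": 0, "fingers": 255}, {"wx": 0, "wy": 0, "wz": 0, "dx": 0, "dy": 0, "dz": 0, "fingers": 255}])

```text
t: 3.95
tool_pos: [0.5488, 0.1, 0.0941]
orientation: [-3.128, 0.049, -0.017]
force: [-0.1, -0.9, 0.2]
opening: 0.0008
```

```bash
python3 -c "
from h import *
st(); im=robot.read_camera('wrist'); save(im,'w3.png')"
```

```text
t 3.95 p [0.5488 0.1    0.0941] x [ 0.999 -0.031  0.011] y [-0.031 -0.999 -0.013] z [ 0.011  0.013 -1.   ] F [-0.11 -0.94  0.21] op 0.0008 q [0.08  0.099 1.756 0.013 1.275 1.678]
```

View pics/w3.png

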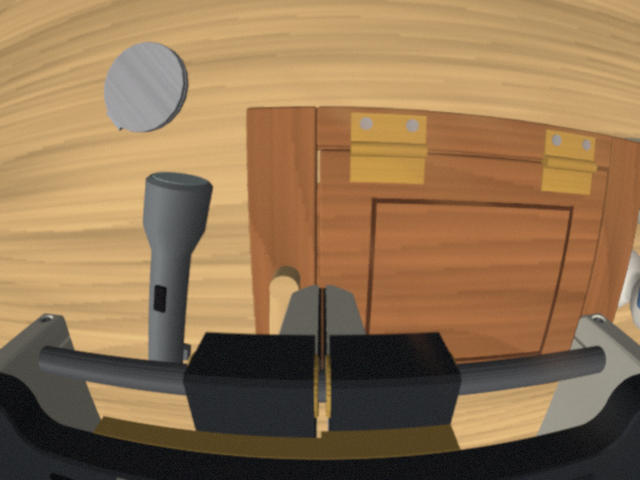

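Call:
send_rows(series=[{"wx": 0, "wy": 0, "wz": 0, "dx": 0, "dy": -0.6, "dz": 0, "fingers": 255}, {"wx": 0, "wy": 0, "wz": 0, "dx": 0, "dy": 0, "dz": 2.5, "fingers": 255}, {"wx": 0, "wy": 0, "wz": 0, "dx": 0, "dy": 0, "dz": 3.5, "fingers": 255}, {"wx": 0, "wy": 0, "wz": 0, "dx": -1, "dy": -1, "dz": 3.5, "fingers": 255}, {"wx": 0, "wy": 0, "wz": 0, "dx": -3, "dy": -1.5, "dz": 1, "fingers": 255}, {"wx": 0, "wy": -0.12, "wz": 0, "dx": -3, "dy": -1.5, "dz": 0, "fingers": 255}, {"wx": 0, "wy": -0.12, "wz": 0, "dx": -3, "dy": -1.5, "dz": 0, "fingers": 255}, {"wx": 0, "wy": -0.12, "wz": 0, "dx": -2, "dy": -1.5, "dz": 0, "fingers": 255}, {"wx": 0, "wy": -0.12, "wz": 0, "dx": -2, "dy": 0, "dz": 0, "fingers": 255}, {"wx": 0, "wy": -0.12, "wz": 0, "dx": -1, "dy": 0, "dz": 0, "fingers": 255}, {"wx": 0, "wy": -0.12, "wz": 0, "dx": 0, "dy": 0, "dz": 0, "fingers": 255}, {"wx": 0, "wy": 0, "wz": 0, "dx": 0, "dy": 0, "dz": 0, "fingers": 255}])

```text
t: 5.0
tool_pos: [0.4464, 0.0379, 0.1944]
orientation: [-3.032, 0.042, -0.74]
force: [-2.3, -0.1, -2.3]
opening: 0.0009
```

```bash
python3 -c "
from h import *
st(); im=robot.read_camera('top'); save(im,'t2.png');im=robot.read_camera('scene'); save(im,'s2.png')"
```

```text
t 5.0 p [0.4464 0.0379 0.1944] x [ 0.887 -0.031  0.46 ] y [-0.022 -0.999 -0.026] z [ 0.461  0.013 -0.887] F [-2.27 -0.1  -2.29] op 0.0009 q [-0.067 -0.89   2.388  0.048  1.167  1.524]
```

View pics/s2.png

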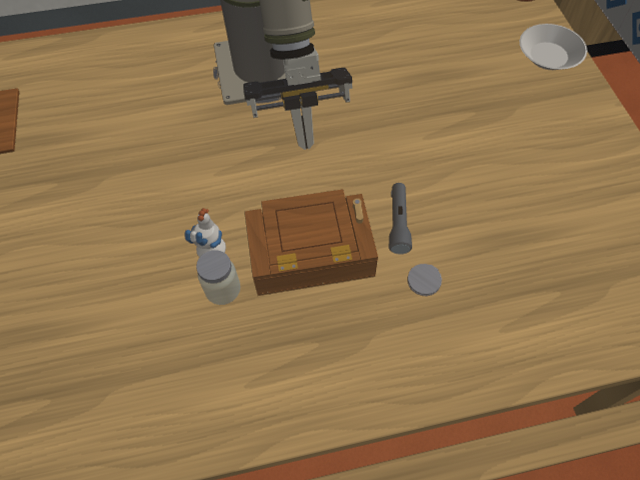

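View pics/t2.png

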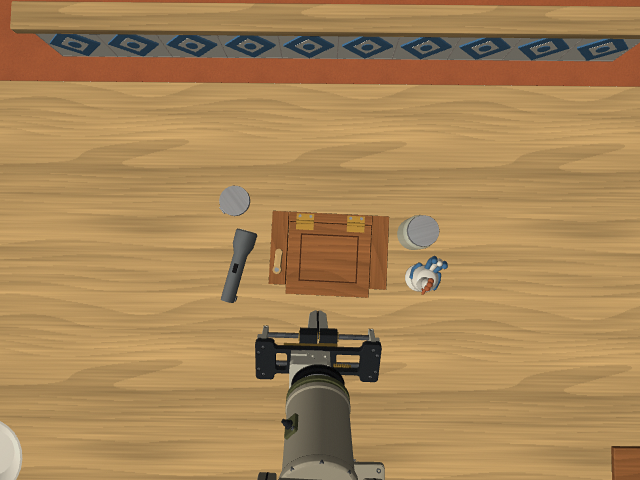

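The latch now lies along the +y rail, at (358,209) in the scene view and (278,262) in the top view. The door is shut and nothing else has moved. Forward tilt stopped at 0.48 rad because q2 hit its limit, so I'll fit the arm's kinematics to see what tilt is reachable at the lip.

```bash
python3 - <<'E'
from h import *
Q=np.array([[.131,1.489,1.523],[-.187,1.819,1.514],[-.073,1.812,1.407],[.037,1.82,1.273],[.099,1.756,1.275],[-.89,2.388,1.167]])
RZ=np.array([[.5995,.2177],[.4815,.2079],[.5101,.1557],[.5341,.0939],[.5578,.0941],[.448,.1944]])
def fk(p,q):
    a,h,L1,L2,of,L3=p; A=q[0];B=A+q[1];C=B+q[2]
    return np.array([a+L1*np.sin(A)+L2*np.sin(B+of)+L3*np.sin(C),h+L1*np.cos(A)+L2*np.cos(B+of)+L3*np.cos(C)])
r=least_squares(lambda p:np.ravel([fk(p,q)-x for q,x in zip(Q,RZ)]),[0,.3,.4,.4,0,.3]); p=r.x
print(p.round(3),np.abs(r.fun).max())
for t in (.3,.4,.5,.6,.7,.8):
  for rr,z in ((.42,.06),(.46,.045),(.48,.06),(.5,.15),(.62,.2)):
    f=lambda q:np.r_[fk(p,q)-[rr,z],(q.sum()-np.pi+t)]
    s=least_squares(f,[-.3,2,1.2]); ok=np.abs(s.fun).max()<1e-4 and s.x[0]>-.89 and s.x[1]<2.5
    print(t,rr,z,s.x.round(2),round(np.abs(s.fun).max(),4),ok)
E
```

```text
[0.005 0.32  0.366 0.555 0.109 0.378] 0.0004793366791280701
0.3 0.42 0.06 [-0.63  2.45  1.02] 0.0 True
0.3 0.46 0.045 [-0.43  2.35  0.92] 0.0 True
0.3 0.48 0.06 [-0.38  2.29  0.94] 0.0 True
0.3 0.5 0.15 [-0.43  2.15  1.12] 0.0 True
0.3 0.62 0.2 [-0.1   1.79  1.16] 0.0 True
0.4 0.42 0.06 [-0.79  2.56  0.97] 0.0 False
0.4 0.46 0.045 [-0.56  2.46  0.84] 0.0 True
0.4 0.48 0.06 [-0.5   2.39  0.85] 0.0 True
0.4 0.5 0.15 [-0.55  2.25  1.03] 0.0 True
0.4 0.62 0.2 [-0.19  1.9   1.04] 0.0 True
0.5 0.42 0.06 [-0.98  2.68  0.94] 0.0 False
0.5 0.46 0.045 [-0.69  2.57  0.76] 0.0 False
0.5 0.48 0.06 [-0.62  2.5   0.76] 0.0 False
0.5 0.5 0.15 [-0.67  2.36  0.95] 0.0 True
0.5 0.62 0.2 [-0.28  2.    0.93] 0.0 True
0.6 0.42 0.06 [-1.27  2.84  0.98] 0.0 False
0.6 0.46 0.045 [-0.84  2.69  0.7 ] 0.0 False
0.6 0.48 0.06 [-0.75  2.61  0.68] 0.0 False
0.6 0.5 0.15 [-0.79  2.46  0.87] 0.0 True
0.6 0.62 0.2 [-0.37  2.1   0.81] 0.0 True
0.7 0.42 0.06 [-1.74  3.03  1.16] 0.0128 False
0.7 0.46 0.045 [-1.04  2.82  0.67] 0.0 False
0.7 0.48 0.06 [-0.9   2.73  0.61] 0.0 False
0.7 0.5 0.15 [-0.93  2.57  0.8 ] 0.0 False
0.7 0.62 0.2 [-0.45  2.21  0.69] 0.0 True
0.8 0.42 0.06 [-1.61  3.03  0.93] 0.0413 False
0.8 0.46 0.045 [-1.51  3.03  0.82] 0.0039 False
0.8 0.48 0.06 [-1.1   2.86  0.58] 0.0 False
0.8 0.5 0.15 [-1.1   2.69  0.75] 0.0 False
0.8 0.62 0.2 [-0.52  2.3   0.56] 0.0 True
```

```bash
python3 - <<'E'
from h import *
p=[0.005,0.32,0.366,0.555,0.109,0.378]
p=np.array(p)
def fk(p,q):
    a,h,L1,L2,of,L3=p; A=q[0];B=A+q[1];C=B+q[2]
    return np.array([a+L1*np.sin(A)+L2*np.sin(B+of)+L3*np.sin(C),h+L1*np.cos(A)+L2*np.cos(B+of)+L3*np.cos(C)])
def ik(t,rr,z):
    s=least_squares(lambda q:np.r_[fk(p,q)-[rr,z],(q.sum()-np.pi+t)],[-.3,2,1.2]);return s.x.round(2)
for t,r,z in ((.3,.435,.12),(.3,.435,.06),(.3,.435,.035),(.3,.46,.033),(.36,.474,.034),(.4,.474,.034)): print(t,r,z,ik(t,r,z))
H=np.array([.6192,.085]);t=.4;s=.033
for ph in np.arange(0,1.86,.15):
    c,S=np.cos(ph),np.sin(ph); e=H+np.array([-.148*c-.014*S,.148*S-.014*c])
    d=np.array([np.sin(t),-np.cos(t)]) if ph<np.pi/2-t else np.array([c,-S])
    T=e+s*d-.0075*np.array([np.cos(t),np.sin(t)]); print(round(ph,2),'edge',e.round(3),'TCP',T.round(4),ik(t,*T))
E
```

```text
0.3 0.435 0.12 [-0.65  2.35  1.14]
0.3 0.435 0.06 [-0.57  2.41  1.  ]
0.3 0.435 0.035 [-0.52  2.43  0.93]
0.3 0.46 0.033 [-0.41  2.36  0.89]
0.36 0.474 0.034 [-0.43  2.39  0.82]
0.4 0.474 0.034 [-0.47  2.43  0.78]
0.0 edge [0.471 0.071] TCP [0.4771 0.0377] [-0.47  2.42  0.79]
0.15 edge [0.471 0.093] TCP [0.4767 0.06  ] [-0.52  2.41  0.85]
0.3 edge [0.474 0.115] TCP [0.4796 0.082 ] [-0.54  2.38  0.9 ]
0.45 edge [0.48  0.137] TCP [0.4858 0.1035] [-0.55  2.34  0.95]
0.6 edge [0.489 0.157] TCP [0.4951 0.1237] [-0.54  2.3   0.98]
0.75 edge [0.501 0.176] TCP [0.5073 0.1423] [-0.51  2.25  1.01]
0.9 edge [0.516 0.192] TCP [0.5222 0.1589] [-0.48  2.19  1.03]
1.05 edge [0.533 0.206] TCP [0.5394 0.1731] [-0.43  2.13  1.04]
1.2 edge [0.553 0.218] TCP [0.5576 0.1842] [-0.38  2.07  1.05]
1.35 edge [0.573 0.226] TCP [0.5734 0.1912] [-0.33  2.02  1.05]
1.5 edge [0.595 0.232] TCP [0.5902 0.1958] [-0.28  1.98  1.05]
1.65 edge [0.617 0.234] TCP [0.6074 0.1978] [-0.23  1.93  1.04]
1.8 edge [0.639 0.232] TCP [0.6248 0.1973] [-0.18  1.89  1.03]
```

Call:
send_rows(series=[{"wx": 0, "wy": 0.09, "wz": 0, "dx": -0.5, "dy": -0.9, "dz": 0, "fingers": 255}, {"wx": 0, "wy": 0.09, "wz": 0, "dx": -0.7, "dy": -0.9, "dz": -1, "fingers": 255}, {"wx": 0, "wy": 0, "wz": 0, "dx": 0, "dy": 0, "dz": -3, "fingers": 255}, {"wx": 0, "wy": 0, "wz": 0, "dx": 0, "dy": 0, "dz": -3, "fingers": 255}, {"wx": 0, "wy": 0, "wz": 0, "dx": 0, "dy": 0, "dz": -2, "fingers": 255}, {"wx": 0, "wy": 0, "wz": 0, "dx": 0, "dy": 0, "dz": 0, "fingers": 255}])

```text
t: 5.6
tool_pos: [0.4434, 0.017, 0.1304]
orientation: [-3.087, 0.042, -0.501]
force: [-1.5, 0.6, 0.1]
opening: 0.0005
```

```bash
python3 -c "
from h import *
st()"
```

```text
t 5.6 p [0.4434 0.017  0.1304] x [ 0.948 -0.028  0.316] y [-0.024 -1.    -0.018] z [ 0.316  0.009 -0.949] F [-1.45  0.64  0.12] op 0.0005 q [-0.117 -0.647  2.332  0.051  1.139  1.467]
```

Call:
send_rows(series=[{"wx": 0, "wy": 0, "wz": 0, "dx": -0.1, "dy": 0, "dz": -3, "fingers": 255}, {"wx": 0, "wy": 0, "wz": 0, "dx": 0, "dy": 0, "dz": -3, "fingers": 255}, {"wx": 0, "wy": 0, "wz": 0, "dx": 0, "dy": 0, "dz": -2, "fingers": 255}, {"wx": 0, "wy": 0, "wz": 0, "dx": 0, "dy": 0, "dz": -1, "fingers": 255}, {"wx": 0, "wy": 0, "wz": 0, "dx": 0, "dy": 0, "dz": 0, "fingers": 255}, {"wx": 0, "wy": 0, "wz": 0, "dx": 0, "dy": 0, "dz": 0, "fingers": 255}])

```text
t: 6.1
tool_pos: [0.4552, 0.0152, 0.0597]
orientation: [-3.084, 0.039, -0.539]
force: [-0.0, 0.5, 0.7]
opening: 0.0003
```

```bash
python3 -c "
from h import *
st()"
```

```text
t 6.1 p [0.4552 0.0152 0.0597] x [ 0.94  -0.026  0.339] y [-0.023 -1.    -0.015] z [ 0.34   0.006 -0.941] F [-0.03  0.5   0.69] op 0.0003 q [-0.118 -0.534  2.402  0.057  0.93   1.452]
```

Call:
send_rows(series=[{"wx": 0, "wy": 0, "wz": 0, "dx": -0.4, "dy": 0.1, "dz": -1.2, "fingers": 255}, {"wx": 0, "wy": 0, "wz": 0, "dx": -0.4, "dy": 0.1, "dz": -1, "fingers": 255}, {"wx": 0, "wy": 0, "wz": 0, "dx": -0.2, "dy": 0, "dz": -0.6, "fingers": 255}, {"wx": 0, "wy": 0, "wz": 0, "dx": 0, "dy": 0, "dz": 0, "fingers": 255}])

```text
t: 6.43
tool_pos: [0.4501, 0.0167, 0.0379]
orientation: [-3.082, 0.038, -0.558]
force: [0.4, -0.1, -0.7]
opening: 0.0001
```

```bash
python3 -c "
from h import *
st()"
```

```text
t 6.43 p [0.4501 0.0167 0.0379] x [ 0.936 -0.026  0.35 ] y [-0.022 -1.    -0.014] z [ 0.35   0.005 -0.937] F [ 0.36 -0.06 -0.75] op 0.0001 q [-0.115 -0.527  2.444  0.059  0.87   1.451]
```

Call:
send_rows(series=[{"wx": 0, "wy": -0.02, "wz": 0, "dx": 0.8, "dy": 0, "dz": -0.3, "fingers": 255}, {"wx": 0, "wy": -0.02, "wz": 0, "dx": 0.8, "dy": 0, "dz": -0.2, "fingers": 255}, {"wx": 0, "wy": -0.02, "wz": 0, "dx": 0.4, "dy": 0, "dz": -0.1, "fingers": 255}, {"wx": 0, "wy": 0, "wz": 0, "dx": 0, "dy": 0, "dz": 0, "fingers": 255}])

```text
t: 6.77
tool_pos: [0.4708, 0.0169, 0.0321]
orientation: [-3.062, 0.037, -0.654]
force: [0.0, -0.9, -0.1]
opening: 0.0002
```

```bash
python3 -c "
from h import *
st();im=robot.read_camera('wrist'); save(im,'w4.png')"
```

```text
t 6.77 p [0.4708 0.0169 0.0321] x [ 0.912 -0.025  0.409] y [-0.021 -1.    -0.015] z [ 0.409  0.005 -0.913] F [ 0.03 -0.87 -0.07] op 0.0002 q [-0.115 -0.499  2.456  0.075  0.768  1.437]
```

View pics/w4.png

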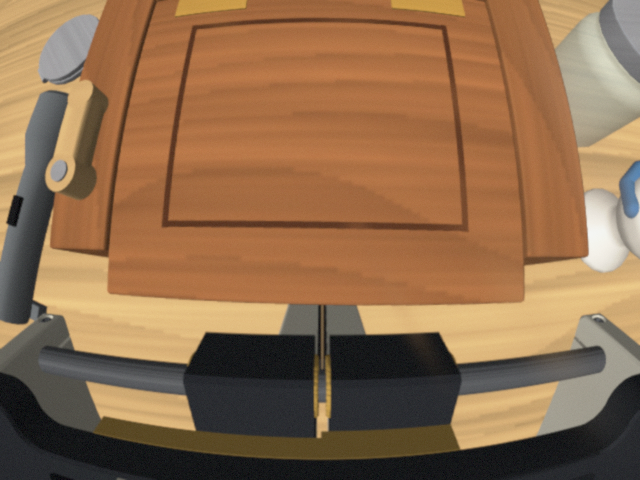

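The fingertips are under the lip: they disappear behind the door's edge at (322,303), and there is no contact force yet. I'll go in a little further, then raise slowly.

Call:
send_rows(series=[{"wx": 0, "wy": 0, "wz": 0, "dx": 0.4, "dy": 0, "dz": 0, "fingers": 255}, {"wx": 0, "wy": 0, "wz": 0, "dx": 0.1, "dy": 0, "dz": 0.5, "fingers": 255}, {"wx": 0, "wy": 0, "wz": 0, "dx": 0, "dy": 0, "dz": 0.5, "fingers": 255}, {"wx": 0, "wy": 0, "wz": 0, "dx": 0, "dy": 0, "dz": 0.5, "fingers": 255}, {"wx": 0, "wy": 0, "wz": 0, "dx": 0, "dy": 0, "dz": 0.5, "fingers": 255}, {"wx": 0, "wy": 0, "wz": 0, "dx": 0, "dy": 0, "dz": 0, "fingers": 255}])

```text
t: 7.32
tool_pos: [0.4745, 0.0169, 0.0541]
orientation: [-3.064, 0.037, -0.645]
force: [-2.0, 0.3, -1.5]
opening: 0.0006
```

```bash
python3 -c "
from h import *
st();im=robot.read_camera('wrist'); save(im,'w5.png')"
```

```text
t 7.32 p [0.4745 0.0169 0.0541] x [ 0.915 -0.025  0.403] y [-0.021 -1.    -0.015] z [ 0.403  0.005 -0.915] F [-2.05  0.3  -1.52] op 0.0006 q [-0.113 -0.524  2.426  0.069  0.829  1.446]
```

View pics/w5.png

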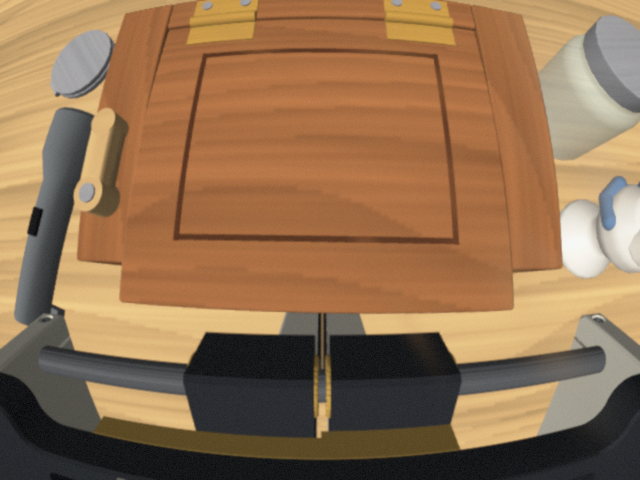

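Contact is gentle, about 2.5 N, and the door's side gap suggests it is starting to rise. I'll follow the arc.

Call:
send_rows(series=[{"wx": 0, "wy": 0, "wz": 0, "dx": 0, "dy": 0, "dz": 0.7, "fingers": 255}, {"wx": 0, "wy": 0, "wz": 0, "dx": 0, "dy": 0, "dz": 0.7, "fingers": 255}, {"wx": 0, "wy": 0, "wz": 0, "dx": 0.1, "dy": 0, "dz": 0.7, "fingers": 255}, {"wx": 0, "wy": 0, "wz": 0, "dx": 0.1, "dy": 0, "dz": 0.7, "fingers": 255}, {"wx": 0, "wy": 0, "wz": 0, "dx": 0.1, "dy": 0, "dz": 0.7, "fingers": 255}, {"wx": 0, "wy": 0, "wz": 0, "dx": 0, "dy": 0, "dz": 0, "fingers": 255}])

```text
t: 7.87
tool_pos: [0.4767, 0.017, 0.092]
orientation: [-3.064, 0.037, -0.643]
force: [-6.7, -0.2, -0.1]
opening: 0.0007
```

```bash
python3 -c "
from h import *
st();im=robot.read_camera('scene'); save(cv2.resize(im[100:340,180:500],None,fx=2.5,fy=2.5),'s6.png')"
```

```text
t 7.87 p [0.4767 0.017  0.092 ] x [ 0.916 -0.025  0.402] y [-0.021 -1.    -0.015] z [ 0.402  0.005 -0.916] F [-6.68 -0.23 -0.14] op 0.0007 q [-0.112 -0.58   2.387  0.063  0.925  1.456]
```

View pics/s6.png

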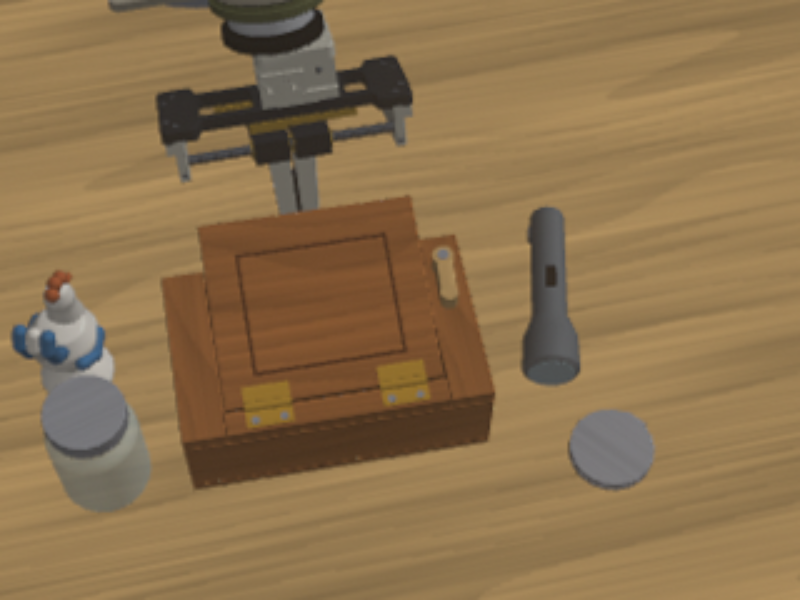

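The door is partly raised: its corner moved from about (343,189) to (344,179). The cabinet hasn't moved, with its frame corner still at (362,194). I'll work out the door angle.

```bash
cat >> h.py <<'E'
def doorpt(ph,y,d=-.148,zt=-.001):
    # top face corner, hinge (.6192 world at y=0)
    c,S=np.cos(ph),np.sin(ph); x=.055+d*c+zt*S; z=.085-.0036-d*S+zt*c
    C,s=np.cos(-.0378),np.sin(-.0378); return np.array([.5642+C*x-s*y,.0165+s*x+C*y,z])
E
python3 -c "
from h import *
for ph in np.arange(0,.6,.05): print(round(ph,2),proj('scene',doorpt(ph,.0845)).round(1),proj('scene',doorpt(ph,-.0845)).round(1),doorpt(ph,0,zt=-.014).round(4))"
```

```text
0.0 [343.  188.8] [261. 201.] [0.4713 0.02   0.0674]
0.05 [343.1 186.7] [260.6 199. ] [0.4708 0.02   0.0748]
0.1 [343.2 184.8] [260.2 197.1] [0.4706 0.02   0.0822]
0.15 [343.4 182.9] [259.9 195.3] [0.4708 0.02   0.0897]
0.2 [343.6 181.3] [259.6 193.7] [0.4714 0.02   0.0971]
0.25 [343.8 179.7] [259.3 192.2] [0.4724 0.02   0.1045]
0.3 [344.  178.4] [259.  190.9] [0.4737 0.0199 0.1118]
0.35 [344.3 177.1] [258.7 189.7] [0.4754 0.0199 0.119 ]
0.4 [344.7 176.1] [258.5 188.7] [0.4775 0.0198 0.1261]
0.45 [345.  175.2] [258.2 187.9] [0.4799 0.0197 0.1332]
0.5 [345.5 174.5] [258.  187.3] [0.4827 0.0196 0.1401]
0.55 [345.9 173.9] [257.9 186.8] [0.4858 0.0195 0.1468]
```

Call:
send_rows(series=[{"wx": 0, "wy": -0.04, "wz": 0, "dx": 0.3, "dy": 0, "dz": 0.6, "fingers": 255}, {"wx": 0, "wy": -0.04, "wz": 0, "dx": 0.3, "dy": 0, "dz": 0.7, "fingers": 255}, {"wx": 0, "wy": 0, "wz": 0, "dx": 0.3, "dy": 0, "dz": 0.7, "fingers": 255}, {"wx": 0, "wy": 0, "wz": 0, "dx": 0.3, "dy": 0, "dz": 0.7, "fingers": 255}])

```text
t: 8.25
tool_pos: [0.487, 0.0168, 0.1185]
orientation: [-3.037, 0.036, -0.76]
force: [-1.6, -1.0, 0.5]
opening: 0.0004
```

```bash
python3 -c "
from h import *
st();im=robot.read_camera('scene'); save(cv2.resize(im[100:340,180:500],None,fx=2.5,fy=2.5),'s7.png')
im=robot.read_camera('wrist'); save(im,'w7.png')"
```

```text
t 8.25 p [0.487  0.0168 0.1185] x [ 0.882 -0.025  0.471] y [-0.02  -1.    -0.016] z [ 0.471  0.005 -0.882] F [-1.6  -1.01  0.51] op 0.0004 q [-0.118 -0.67   2.414  0.076  0.912  1.445]
```

View pics/s7.png

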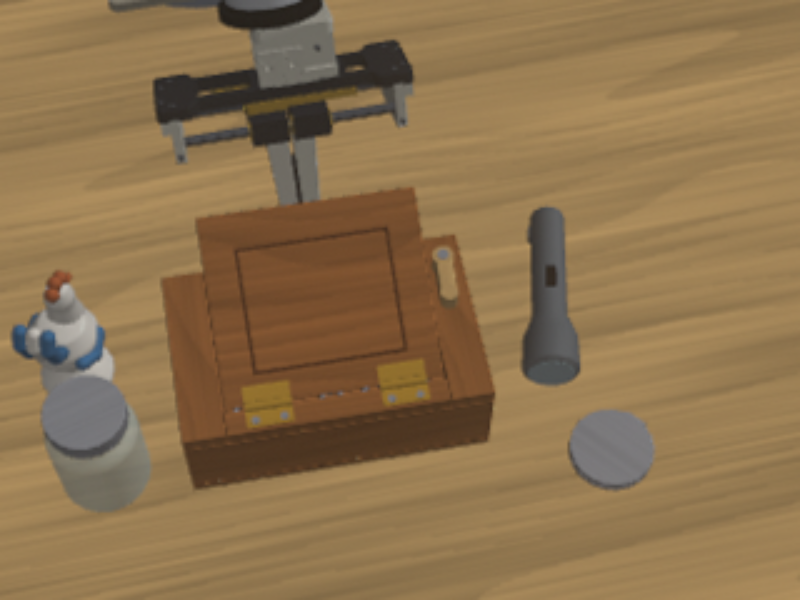

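View pics/w7.png

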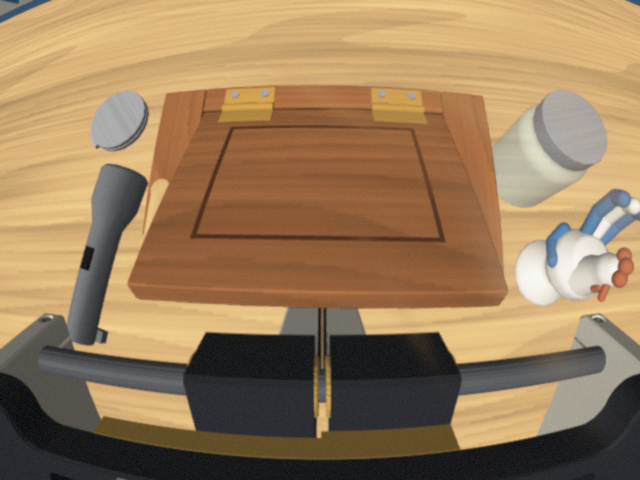

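The door is at about 0.45–0.5 rad (corner at (346,176)), contact force is about 2 N, and the cabinet hasn't moved. I'll keep following the arc.

Call:
send_rows(series=[{"wx": 0, "wy": 0, "wz": 0, "dx": 0.35, "dy": 0, "dz": 0.75, "fingers": 255}, {"wx": 0, "wy": 0, "wz": 0, "dx": 0.4, "dy": 0, "dz": 0.7, "fingers": 255}, {"wx": 0, "wy": 0, "wz": 0, "dx": 0.45, "dy": 0, "dz": 0.65, "fingers": 255}, {"wx": 0, "wy": 0, "wz": 0, "dx": 0.5, "dy": 0, "dz": 0.6, "fingers": 255}, {"wx": 0, "wy": 0, "wz": 0, "dx": 0.6, "dy": 0, "dz": 0.55, "fingers": 255}, {"wx": 0, "wy": 0, "wz": 0, "dx": 0.6, "dy": 0, "dz": 0.5, "fingers": 255}, {"wx": 0, "wy": 0, "wz": 0, "dx": 0.6, "dy": 0, "dz": 0.45, "fingers": 255}])

```text
t: 8.93
tool_pos: [0.5282, 0.0167, 0.1678]
orientation: [-3.036, 0.036, -0.765]
force: [-1.4, 0.0, 0.6]
opening: 0.0004
```

```bash
python3 -c "
from h import *
st();im=robot.read_camera('scene'); save(cv2.resize(im[100:340,180:500],None,fx=2.5,fy=2.5),'s8.png')
im=robot.read_camera('wrist'); save(im,'w8.png')
for ph in np.arange(.6,1.9,.1): print(round(ph,2),proj('scene',doorpt(ph,.0845)).round(1),proj('scene',doorpt(ph,-.0845)).round(1),(doorpt(ph,0,zt=-.014)+[0,0,.0036]).round(4))"
```

```text
t 8.93 p [0.5282 0.0167 0.1678] x [ 0.88  -0.025  0.474] y [-0.02  -1.    -0.016] z [ 0.474  0.005 -0.881] F [-1.41  0.04  0.58] op 0.0004 q [-0.104 -0.558  2.255  0.066  0.954  1.465]
0.6 [346.4 173.6] [257.8 186.6] [0.4892 0.0193 0.157 ]
0.7 [347.4 173.5] [257.6 186.6] [0.497  0.019  0.1696]
0.8 [348.6 174.2] [257.5 187.5] [0.5061 0.0187 0.1814]
0.9 [350.  175.6] [257.6 189.2] [0.5163 0.0183 0.1922]
1.0 [351.4 178. ] [257.8 191.8] [0.5275 0.0179 0.202 ]
1.1 [353.  181.2] [258.2 195.2] [0.5396 0.0174 0.2105]
1.2 [354.6 185.2] [258.7 199.4] [0.5525 0.0169 0.2179]
1.3 [356.3 190. ] [259.3 204.5] [0.5661 0.0164 0.2239]
1.4 [358.1 195.6] [260.1 210.4] [0.5802 0.0159 0.2285]
1.5 [359.9 202. ] [261.  216.9] [0.5947 0.0153 0.2316]
1.6 [361.7 209. ] [262.  224.2] [0.6095 0.0148 0.2333]
1.7 [363.5 216.5] [263.1 232. ] [0.6243 0.0142 0.2336]
1.8 [365.3 224.6] [264.3 240.3] [0.6391 0.0137 0.2323]
```

View pics/s8.png

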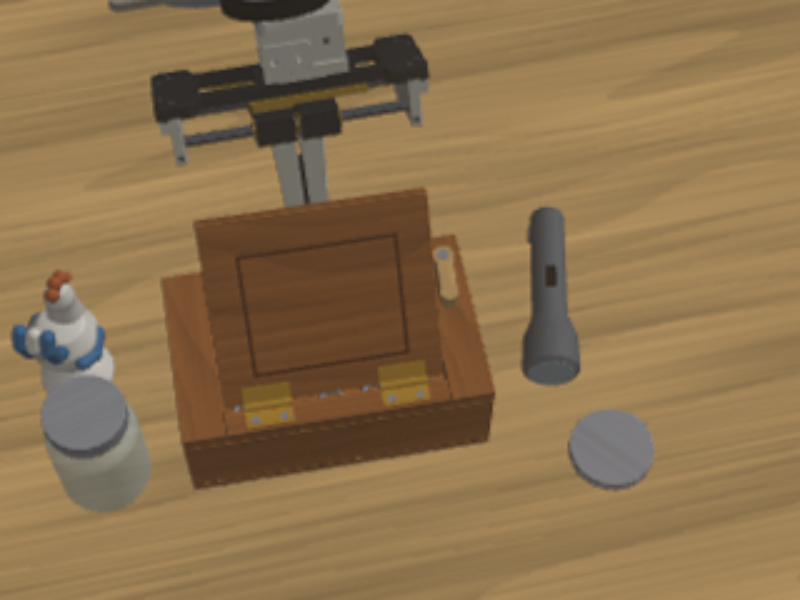

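View pics/w8.png

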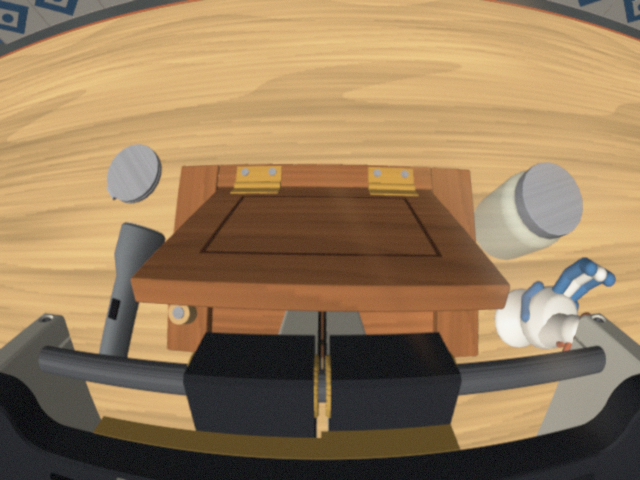

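The door is at about 0.94 rad (corner at (351,176)) with 1.5 N on the finger. Now I'll push mostly forwards to take it past upright.

Call:
send_rows(series=[{"wx": 0, "wy": 0, "wz": 0, "dx": 0.7, "dy": 0, "dz": 0.5, "fingers": 255}, {"wx": 0, "wy": 0, "wz": 0, "dx": 0.7, "dy": 0, "dz": 0.5, "fingers": 255}, {"wx": 0, "wy": 0, "wz": 0, "dx": 0.7, "dy": 0, "dz": 0.4, "fingers": 255}, {"wx": 0, "wy": 0, "wz": 0, "dx": 0.7, "dy": 0, "dz": 0.4, "fingers": 255}, {"wx": 0, "wy": 0, "wz": 0, "dx": 0.7, "dy": 0, "dz": 0.3, "fingers": 255}, {"wx": 0, "wy": 0, "wz": 0, "dx": 0.7, "dy": 0, "dz": 0.2, "fingers": 255}, {"wx": 0, "wy": 0, "wz": 0, "dx": 0.7, "dy": 0, "dz": 0.1, "fingers": 255}, {"wx": 0, "wy": 0, "wz": 0, "dx": 0.7, "dy": 0, "dz": 0.1, "fingers": 255}])

```text
t: 9.7
tool_pos: [0.5881, 0.0169, 0.1933]
orientation: [-3.036, 0.035, -0.763]
force: [0.2, 0.5, 0.8]
opening: 0.0006
```

```bash
python3 -c "
from h import *
st();im=robot.read_camera('scene'); save(cv2.resize(im[100:340,180:500],None,fx=2.5,fy=2.5),'s9.png')"
```

```text
t 9.7 p [0.5881 0.0169 0.1933] x [ 0.881 -0.025  0.472] y [-0.019 -1.    -0.016] z [ 0.473  0.005 -0.881] F [0.23 0.52 0.75] op 0.0006 q [-0.089 -0.369  2.076  0.058  0.945  1.483]
```

View pics/s9.png

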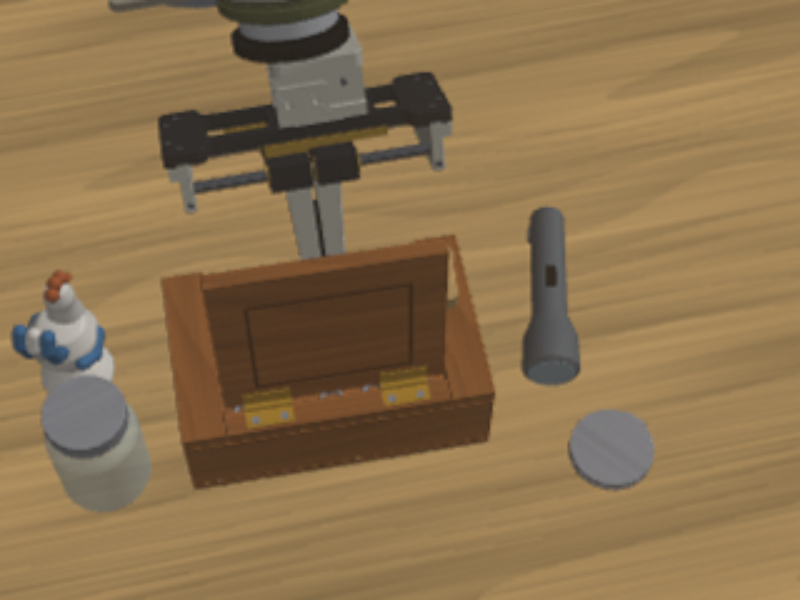

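The door is close to upright (about 1.5 rad). I'll carry on past the balance point.

Call:
send_rows(series=[{"wx": 0, "wy": 0, "wz": 0, "dx": 0.6, "dy": 0, "dz": 0, "fingers": 255}, {"wx": 0, "wy": 0, "wz": 0, "dx": 0.6, "dy": 0, "dz": 0, "fingers": 255}, {"wx": 0, "wy": 0, "wz": 0, "dx": 0.6, "dy": 0, "dz": 0, "fingers": 255}, {"wx": 0, "wy": 0, "wz": 0, "dx": 0.6, "dy": 0, "dz": 0, "fingers": 255}, {"wx": 0, "wy": 0, "wz": 0, "dx": 0.5, "dy": 0, "dz": 0, "fingers": 255}, {"wx": 0, "wy": 0, "wz": 0, "dx": 0.4, "dy": 0, "dz": 0, "fingers": 255}, {"wx": 0, "wy": 0, "wz": 0, "dx": 0, "dy": 0, "dz": 0, "fingers": 255}, {"wx": 0, "wy": 0, "wz": 0, "dx": 0, "dy": 0, "dz": 0, "fingers": 255}, {"wx": 0, "wy": 0, "wz": 0, "dx": 0, "dy": 0, "dz": 0, "fingers": 255}])

```text
t: 10.5
tool_pos: [0.6259, 0.017, 0.1924]
orientation: [-3.036, 0.035, -0.761]
force: [0.1, -1.6, -0.6]
opening: 0.0006
```

```bash
python3 -c "
from h import *
st();im=robot.read_camera('scene'); save(cv2.resize(im[100:340,180:500],None,fx=2.5,fy=2.5),'s10.png')"
```

```text
t 10.5 p [0.6259 0.017  0.1924] x [ 0.881 -0.025  0.472] y [-0.019 -1.    -0.016] z [ 0.472  0.005 -0.882] F [ 0.09 -1.56 -0.62] op 0.0006 q [-0.081 -0.249  1.983  0.055  0.919  1.491]
```

View pics/s10.png

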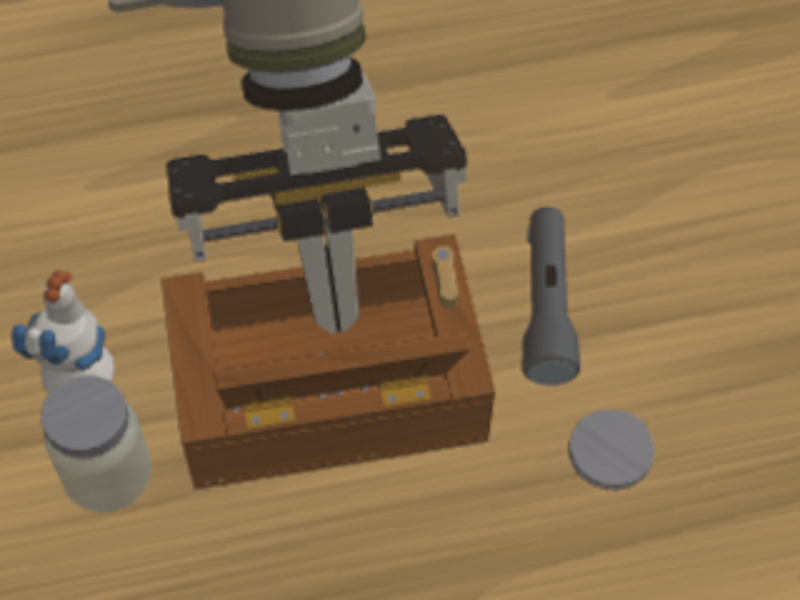

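The door has fallen open on its stops, its free edge at about y=355 in the crop, and the fingers are clear of it. I'll retreat up and back.

Call:
send_rows(series=[{"wx": 0, "wy": 0, "wz": 0, "dx": -2, "dy": 0, "dz": 1, "fingers": 255}, {"wx": 0, "wy": 0, "wz": 0, "dx": -3, "dy": 0, "dz": 1, "fingers": 255}, {"wx": 0, "wy": 0.1, "wz": 0, "dx": -3, "dy": 0, "dz": 2, "fingers": 255}, {"wx": 0, "wy": 0.1, "wz": 0, "dx": -3, "dy": 0, "dz": 2, "fingers": 255}, {"wx": 0, "wy": 0.1, "wz": 0, "dx": -3, "dy": 0, "dz": 1, "fingers": 255}, {"wx": 0, "wy": 0, "wz": 0, "dx": -2, "dy": 0, "dz": 0, "fingers": 255}, {"wx": 0, "wy": 0, "wz": 0, "dx": 0, "dy": 0, "dz": 0, "fingers": 255}, {"wx": 0, "wy": 0, "wz": 0, "dx": 0, "dy": 0, "dz": 0, "fingers": 255}, {"wx": 0, "wy": 0, "wz": 0, "dx": 0, "dy": 0, "dz": 0, "fingers": 255}])

```text
t: 11.3
tool_pos: [0.4469, 0.0178, 0.2501]
orientation: [-3.123, 0.04, -0.242]
force: [0.1, 0.1, -0.4]
opening: 0.0006
```

```bash
python3 -c "
from h import *
st();im=robot.read_camera('scene'); save(cv2.resize(im[100:340,180:500],None,fx=2.5,fy=2.5),'s11.png')
im=robot.read_camera('top'); save(cv2.resize(im[180:330,200:460],None,fx=3,fy=3),'t11.png')
for ph in (1.9,1.98,2.05): print(proj('scene',doorpt(ph,.0845)),proj('top',doorpt(ph,.0845)))"
```

```text
t 11.3 p [0.4469 0.0178 0.2501] x [ 0.988 -0.026  0.154] y [-0.025 -1.    -0.011] z [ 0.154  0.007 -0.988] F [ 0.06  0.13 -0.43] op 0.0006 q [-0.093 -0.481  1.981  0.021  1.488  1.504]
[366.93205937 233.03498336] [284.93263068 186.28948359]
[368.20400055 239.97422015] [285.46113348 180.45471537]
[369.25667774 246.12905888] [285.94054961 175.65939768]
```

View pics/s11.png

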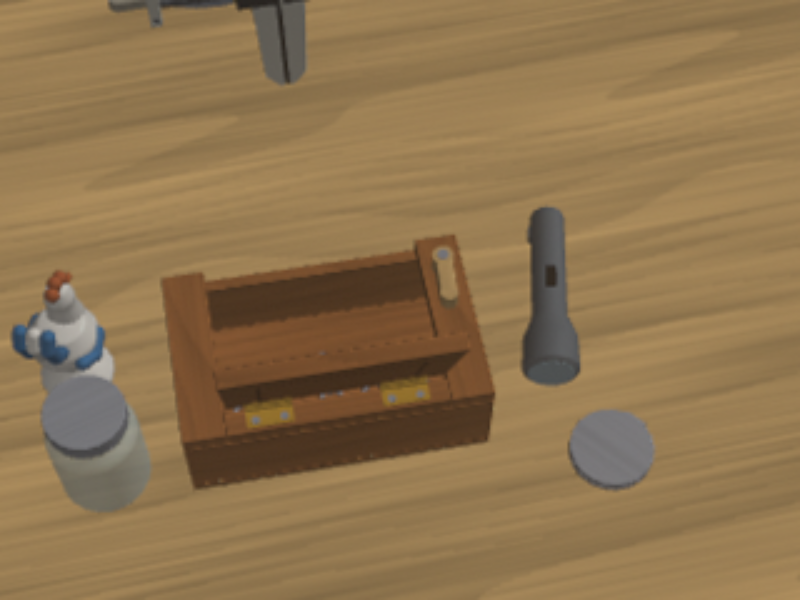

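View pics/t11.png

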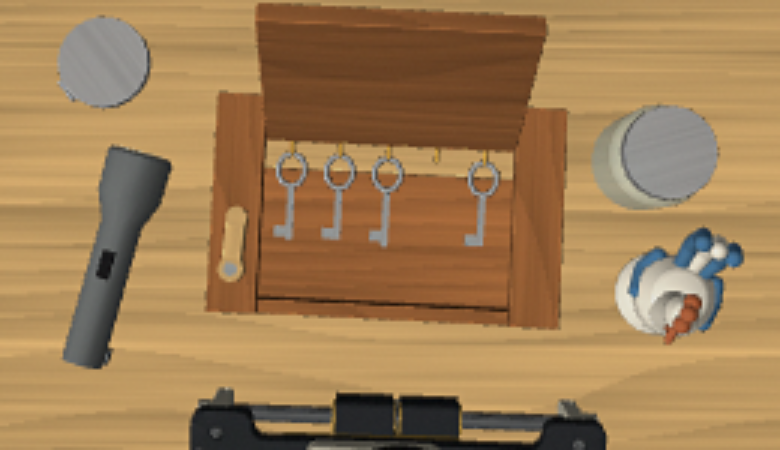

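The door's corner is at (285.7,181) in the top view, which matches 1.98 rad. The latch lies along the rail, and the cabinet and bystanders are where they started.

```bash
python3 -c "
from h import *
robot.close_job()"
```

```text
the job is handed in; nothing more can be done
```

The door is open and resting on its hinge stops, the latch is clear, and I handed the job in at about 11.4 s. No verdict was reported, so what follows comes from my own checks.

- **Latch:** I pushed the nose towards the hinge side with the shut fingertips. In the last pictures it lies along the +y rail, at about 1.5 rad by eye.
- **Door:** I hooked the tilted, shut fingers under the overhanging edge and followed its arc past upright, and the door then fell open by itself. In the last top view its corner matches the position predicted for 1.98 rad.
- **Cabinet and bystanders:** In the last pictures the cabinet, torch, mirror, jar and rooster look unmoved. I checked one cabinet corner by pixel position during the lift and judged the rest by eye.
- **Robot:** The arm was clear of everything, with the force reading near zero.

**What didn't go to plan:**
- **Tilt:** The arm's joint limits kept the forward tilt to about 0.4–0.5 rad, less than I wanted. The first part of the lift therefore pushed more horizontally, up to 6.7 N, and the cabinet did not shift.
- **Heights:** My camera heights came out about 3 mm below the given ones, so I used the given heights for planning. The wrist camera agreed with the sideways positions to 1–2 mm.

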